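# Close up the planted moss terrarium

### The job

The moss terrarium is planted and its two glass front doors and the white sliding vent on its lid stand open. Close it up with your fingertips: gently push the left door fully shut first, then the right door, whose black rubber strip laps over the left one, and slide the vent fully shut (before, between or after the doors). Only push: do not pinch or grip the doors, their knobs or the vent, do not slam the glass, and leave everything else on the bench where it is.

Things in the scene. Friction and masses are not known exactly. Their poses are not given: they have to be found in the camera images.
- terrarium: Fixed glass terrarium with black plastic base and top frame, 220 deep (x) x 300 wide (y) x 230 mm high. Origin: centre of its underside, on the table. Its own x points from its front (the two doors, facing the robot) to its back, y to its left as seen from the robot, z up. The doors fill the front at x = -112 mm (outer faces of the 4 mm panes at x = -114), z = 79 to 217 mm. The lid (glass, black frame) is at z = 230 mm; nothing but the vent stands above it. It does not move.
- left_door (a joint): Opening angle (rad) of the left (+y) glass door: 0 fully shut against its stop, grows as the free edge swings out towards the robot, at most 1.6. Upright hinge at the terrarium's x = -112, y = +143 mm. A 142 mm wide, 138 mm high, 4 mm thick clear pane with a black plastic profile (8 mm thick, 10 mm high) along its top and bottom edges; it lies along -y from the hinge when shut. Stiff hinge: it stays where it is left; about 1.5 N at 90 mm from the hinge moves it; no latch.
- right_door (a joint): The same for the right (-y) door: hinge at the terrarium's x = -112, y = -143 mm, the pane lies along +y from it when shut; 0 fully shut, grows as it opens towards the robot, at most 1.6. On its free edge a black rubber strip, 14 mm wide and 3 mm thick, on the outer face, laps 7 mm past the meeting line over the left door, so the left door must be shut first.
- left_door_hinge (a point): Point on the left door's hinge axis, in the middle of its thickness, at the level of its top edge (217 mm up). Moves with the terrarium. Its axes turn with the door: y along the door from free edge to hinge, -x out of its outer face.
- left_door_edge (a point): Top corner of the left door's free edge, middle of its thickness, 142 mm from the hinge; moves with the door. Axes as at its hinge.
- right_door_hinge (a point): Point on the right door's hinge axis, middle of its thickness, at the level of its top edge (217 mm up). Its axes turn with the door: y along the door from hinge to free edge, -x out of its outer face.
- right_door_edge (a point): Top corner of the right door's free edge, middle of its thickness, 142 mm from the hinge; moves with the door.
- left_door_knob (a point): Centre of the small steel knob (18 mm across, standing 21 mm out from the pane) on the left door's outer face, 112 mm from the hinge and 78 mm below the door's top edge. Not needed for pushing.
- right_door_knob (a point): The same knob on the right door.
- vent (a joint): Opening (m) of the white sliding vent shutter on the lid: 0 fully shut against its stop, covering the grey mesh window; grows as it slides in the terrarium's +y direction (to its left), at most 0.065. Slides with 1.5 N friction and stays where it is left. Push it in the terrarium's -y direction (to its right) to shut.
- vent_rib (a point): Middle of the shutter's upright white thumb rib: 40 mm long in x, 8 mm thick in y (the sliding direction), 16 mm high above the shutter plate (49 x 66 x 3 mm); 244.5 mm above the table (rib top 252.5, plate top 236.5, guide rails 235). In the terrarium's frame it lies at x = -55 mm, y = -40 mm plus the joint value. Moves with the shutter; axes as the terrarium's.
- moss_pad: Loose moss dome, 90 mm across, 34 mm high, on the steel tray; origin at its underside. Leave alone.
- moss_clump: Loose moss clump, 60 mm across, 40 mm high, on the tray; origin at its underside. Leave alone.
- scoop: Blue hand scoop with a pale handle lying on the table, 220 mm long, 43 mm high; origin where the handle meets the trough. Leave alone.
- scissors: Scissors with green loops lying on the table, 180 mm long, 10 mm high; origin at the pivot. Leave alone.
- pot: Small terracotta-coloured pot with a seedling, 88 mm across, pot 78 mm high (seedling to 140); origin at its underside. Stands on the table beside the terrarium. Leave alone.
- sprayer: Amber mist sprayer with a black head, 72 mm across, 181 mm high; origin at its underside. Stands on the table beside the terrarium, on the other side from the pot. Leave alone.

How it is judged:
By the outcome, as a careful person would: the job done as asked, in the order asked, and still so for the second after the job is handed in, with the robot touching nothing.
It also fails if it takes over 61 s, if anything falls off the work surface, if the arm or the gripper's body presses on something with over 40 N, if the wrist force passes 120 N, or if a joint passes its speed limit or range.

### The arm

A 6-joint arm with a two-finger parallel gripper is mounted at the origin on the work surface. World frame = base frame: x ahead of the robot, y to its left, z up, the work surface at z = 0. Lengths are in m, angles in rad, forces in N, time in s.
With the tool pointing down it reaches from about 0.35 to 0.875 m from the base axis. Payload 15.5 kg.
Tool frame: the origin (TCP) lies at the very end of the fingers, on their centre line; the grasp point (between the pads) lies 19 mm behind it; y points along the fingers, z is the direction in which the jaws open and shut, and the axes are right-handed (so a half turn about y gives the same grasp; the last joint's range is limited). The gripper opens to 85 mm and grips with 20 to 120 N. Pads are 22 mm wide; open, the fingers measure 114 mm over their backs; the gripper's body (76 mm by 85 mm) begins 54 mm behind the grasp point. The pads swing forward as they close: fully open they stand 13 mm farther back than shut.
Start: joints at [1.054, 0.494, 1.345, -0, 1.302, -0.096], TCP at [0.256, 0.57, 0.231] pointing down, gripper open.
Joint ranges: [-2.91, 2.91], [-0.82, 2.16], [0.22, 2.67], [-1.22, 4.37], [0.12, 2.79], [-3.08, 3.08]. Speed limits (rad/s): [1.89, 1.89, 2.57, 3.01, 3.01, 3.01].

### API

Orientations are given as a unit quaternion [w, x, y, z].
In Python, from workcell import robot gives the robot as it stands.
- The arm moves only by the tool carry_out, never from a script. Its argument "motion" is a list of rows, each a list of 3 entries, a list of its own where there are three numbers: the shift along the tool's x, y, z in cm, then the turn, a rotation vector about the tool's x, y, z in degrees, then the finger opening in cm, from 0 to 8.54. In form: [[[x, y, z], [wx, wy, wz], grip], ...]. A call has 1 to 10 rows; each row is the pose to reach, as a shift and turn from the pose commanded when the call began, along the tool's axes at that moment; what a row does not reach only later rows make up. A row lasts 1/8 s, in which the tool goes at most 62.5 mm and 10.7 degrees, less where a joint would pass 70% of its speed; a pose out of reach is approached as far as the arm can. A call with a gripper value outside its range is refused whole. The fingers move at their own pace and stop on an object; "squeeze" is the grip in N (left out, the last holds). Time passes only in rows, so rows that repeat a pose let the fingers close. It gives the time, the measured TCP pose, the force and the opening at its end, in the units of the state.
- robot.sense(): the state, without advancing time (a new reading comes with each control period).
- robot.capture(name): name is "side" or "top" or "wrist"; returns a dict with "image" (420x560x3 uint8, blue, green, red), "range_z" (420x560 float32, m along the optical axis (not along the pixel's ray), 0 where there is no reading), "fx", "fy", "cx", "cy" (pixels), "view" (4x4, takes a point from world to camera coordinates). Camera axes: x right, y up, looking along -z (the intrinsics and any distortion apply to the point x, -y, -z); pixel columns grow to the right and rows downward; lengths in m; the calibration is good to about 2 mm. The wrist camera is an equidistant fisheye: a pixel r from the principal point sees the ray r / f radians off the axis. A picture is of the moment at which its call begins.
- robot.job_done(): hands the job in, once; it reports no verdict.
Trained networks look in a picture, given as the dict that the camera call returned (one of the last four; its "shot" number tells which), for a name from the list of things; names that differ only in an ending like _2 or _b are one class to them, and where a whole thing is asked for, a point or a joint stands for the part that bears it (a point fixed in the world has none). Each returns a list of dicts, best first, with "p" (0 to 1); they miss things now and then, are a little off and sometimes report something else, mostly with a low value. They report only what shows in the picture. A call takes as long as a camera call.
- robot.recognise(picture, label): "xy" ([column, row] in pixels, amid what is visible of it).
- robot.regions_of(picture, label): "mask" (420x560 bool, what is visible of it) and "xy" ([column, row] in pixels, amid what is visible of it).
The state is a dict: "clock": time; "joint_positions": joint angles; "qvel": joint speeds; "effort": joint torques, N m; "tcp_pos": TCP position; "eef_rot": TCP orientation; "contact_force": force on the tool from outside, world axes, zero at the start; "ft_torque": the same for the moment, N m; "gripper_width": finger opening in m.
Only numpy, scipy, OpenCV 4.12 (cv2) and the standard library are available. Lean on these libraries where they do the work, as an engineer would, in place of code of your own. Each camera call takes 0.05 s, during which the arm holds its last target. There are 200 camera calls.

## Working session

There is one attempt and no reset: what is moved stays moved. The work goes in short steps, Python scripts to look and compute and a tool call to move; the robot and the scene stay as the last step left them, time stands still between calls to the robot, and variables do not carry over. Pictures are saved under pics/ and viewed, about 8 in all and at most 12, crops included, and the job is handed in when it is done.

Besides the shell and the picture viewer there is one more tool, called after ">>>" as name([rows], argument=value, ...), one row to a line, values as JSON. carry_out: Moves the arm, as the interface text tells. Its arguments: {"type":"object","properties":{"motion":{"type":"array"},"squeeze":{"type":"number"}},"required":["motion"]}

```bash
ls; mkdir -p pics; cat > h.py <<'E'
import numpy as np, cv2
from workcell import robot
from scipy.spatial.transform import Rotation as R
def world(pic, uv, z=None):
    u,v=uv; V=np.array(pic["view"]); d=pic["range_z"][int(round(v)),int(round(u))] if z is None else z
    p=np.array([(u-pic["cx"])/pic["fx"]*d, -(v-pic["cy"])/pic["fy"]*d, -d,1])
    return (np.linalg.inv(V)@p)[:3]
def cloud(pic):
    V=np.linalg.inv(pic["view"]); d=pic["range_z"]; v,u=np.mgrid[:420,:560]
    P=np.stack([(u-pic["cx"])/pic["fx"]*d,-(v-pic["cy"])/pic["fy"]*d,-d,np.ones_like(d)],-1)
    return (P@V.T)[...,:3]
E
python3 - <<'E'
from h import *
s=robot.sense(); print({k:np.round(v,3) for k,v in s.items()})
for n in("top","side"):
    p=robot.capture(n); cv2.imwrite(f"pics/{n}0.png",p["image"])
    C=cloud(p)
    print(n,p["fx"],np.round(np.linalg.inv(p["view"]),3).tolist())
    for l in ("terrarium","left_door","right_door","left_door_hinge","left_door_edge","right_door_hinge","right_door_edge","vent","vent_rib","left_door_knob","right_door_knob","pot","sprayer"):
        for r in robot.recognise(p,l)[:1]:
            print(l,round(r["p"],2),np.round(r["xy"]),np.round(world(p,r["xy"]),3))
E
```

```text
pics
{'clock': np.float64(0.0), 'joint_positions': array([ 1.053,  0.494,  1.346,  0.   ,  1.303, -0.096]), 'qvel': array([-0.001,  0.001, -0.   ,  0.002,  0.   ,  0.   ]), 'effort': array([-4.0000e-03, -8.8215e+01, -3.8387e+01, -0.0000e+00,  1.0000e-02,
        0.0000e+00]), 'tcp_pos': array([0.256, 0.57 , 0.231]), 'eef_rot': array([-0.691,  0.692, -0.148,  0.148]), 'contact_force': array([-0.396, -0.705,  0.351]), 'ft_torque': array([0.02 , 0.016, 0.004]), 'gripper_width': np.float64(0.085)}
top 380.97183967443607 [[-0.011, 0.996, -0.09, 0.48], [-1.0, -0.012, -0.005, 0.011], [-0.006, 0.09, 0.996, 1.161], [0.0, 0.0, 0.0, 1.0]]
terrarium 0.61 [256. 172.] [0.648 0.081 0.238]
left_door 0.66 [211. 233.] [0.5   0.196 0.22 ]
right_door 0.62 [295. 241.] [ 0.477 -0.012  0.217]
left_door_hinge 0.8 [214. 231.] [0.506 0.199 0.159]
left_door_edge 0.9 [215. 231.] [0.506 0.2   0.143]
right_door_hinge 0.72 [294. 244.] [ 0.47  -0.011  0.218]
right_door_edge 0.49 [300. 240.] [ 0.479 -0.031  0.006]
vent 0.8 [254. 184.] [0.615 0.086 0.254]
vent_rib 0.76 [252. 186.] [0.612 0.091 0.25 ]
left_door_knob 0
[... 227 characters left out ...]
0.018, 0.682, 0.731, 0.852], [0.0, 0.0, 0.0, 1.0]]
terrarium 0.63 [290. 185.] [ 0.578 -0.008  0.227]
left_door 0.87 [211. 172.] [0.498 0.198 0.161]
right_door 0.72 [256. 231.] [ 0.476 -0.017  0.156]
left_door_hinge 0.76 [212. 171.] [0.499 0.197 0.165]
left_door_edge 0.31 [221. 242.] [0.442 0.093 0.036]
right_door_hinge 0.6 [258. 232.] [ 0.481 -0.021  0.153]
right_door_edge 0.78 [259. 232.] [ 0.483 -0.02   0.151]
vent 0.71 [162. 208.] [0.387 0.311 0.009]
vent_rib 0.86 [274. 154.] [0.607 0.085 0.237]
left_door_knob 0.71 [210. 172.] [0.493 0.195 0.166]
right_door_knob 0.94 [259. 229.] [ 0.482 -0.023  0.163]
pot 0.76 [394. 377.] [ 0.497 -0.402  0.101]
sprayer 0.86 [188. 145.] [0.526 0.373 0.122]
```

```bash
python3 - <<'E'
import cv2
for n in("top","side"):
    i=cv2.imread(f"pics/{n}0.png")
    i=i[120:320,130:400] if n=="top" else i[80:400,130:450]
    cv2.imwrite(f"pics/{n}0c.png",cv2.resize(i,None,fx=2.5 if n=="top" else 1.85,fy=2.5 if n=="top" else 1.85,interpolation=cv2.INTER_CUBIC))
E
```

```text
(no output)
```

View pics/top0c.png

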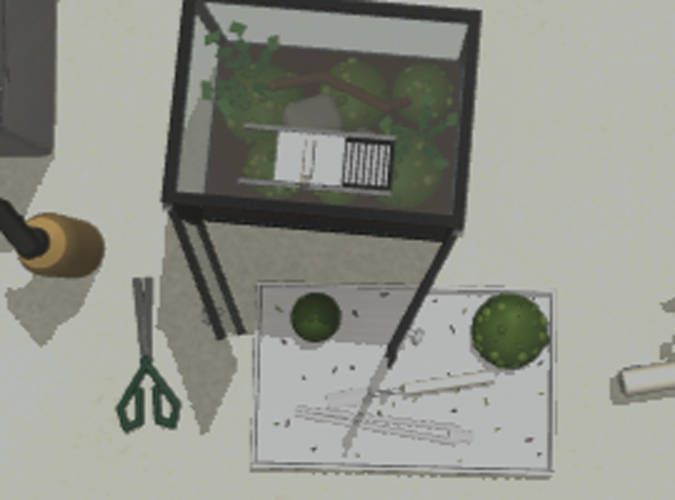

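View pics/side0c.png

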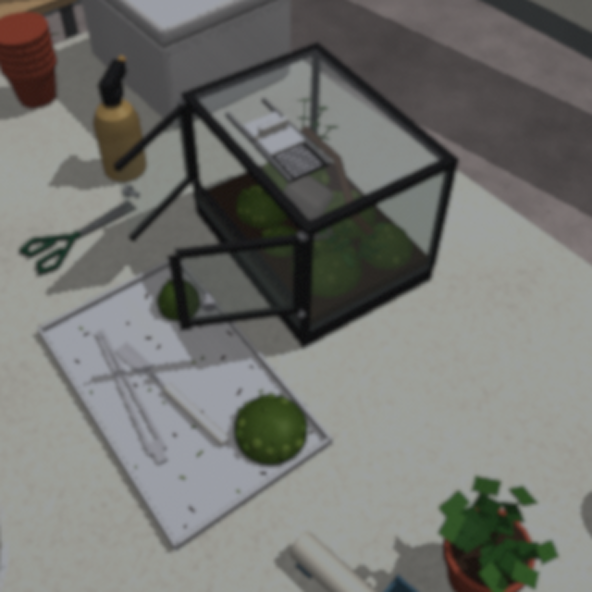

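The top picture shows the lid corners at crop pixels (165,203), (462,230), (481,12) and (187,0). The left door top profile runs (172,208) to (221,337), the right from (455,232) to (392,362), and the vent rib is near (308,158), open. The side view agrees: both doors are open about 65°.

```bash
cat >> h.py <<'E'
def ray(pic,uv,z):
    M=np.linalg.inv(pic["view"]); o=M[:3,3]
    d=M[:3,:3]@np.array([(uv[0]-pic["cx"])/pic["fx"],-(uv[1]-pic["cy"])/pic["fy"],-1])
    return o+d*(z-o[2])/d[2]
E
python3 - <<'E'
from h import *
p=robot.capture("top"); C=cloud(p)
c=lambda x,y:(130+(x+.5)/2.5-.5,120+(y+.5)/2.5-.5)
for n,q,z in [("FL",(164,204),.23),("FR",(463,231),.23),("BR",(481,12),.23),("BL",(185,-1),.23),("Lh",(172,208),.217),("Le",(221,338),.217),("Rh",(455,233),.217),("Re",(391,363),.217),("rib",(309,158),.2525)]:
    print(n,np.round(ray(p,c(*q),z),4))
m=(C[...,2]>.205)&(C[...,2]<.243)&(p["range_z"]>0)&(C[...,0]>.35)&(C[...,0]<.85)&(C[...,1]>-.2)&(C[...,1]<.32)&(p["image"].max(2)<70)
P=C[m]
lid=P[(P[:,2]>.222)]
r=cv2.minAreaRect((lid[:,:2]*1000).astype(np.float32)); print("lid",r, len(lid))
for nm,ys in(("L",(.12,.26)),("R",(-.1,.06))):
    d=P[(P[:,0]<.53)&(P[:,1]>ys[0])&(P[:,1]<ys[1])&(P[:,2]<.224)]
    print(nm,len(d),np.round(d.min(0),3),np.round(d.max(0),3),np.round(cv2.fitLine(d[:,:2].astype(np.float32),cv2.DIST_HUBER,0,.01,.01).ravel(),4))
m=(C[...,2]>.244)&(C[...,2]<.26)&(C[...,0]>.55)&(C[...,0]<.75)&(C[...,1]>0)&(C[...,1]<.2)
print("rib pts",m.sum(),np.round(C[m].mean(0),4) if m.any() else "")
for l in("vent","vent_rib"):
    r=robot.regions_of(p,l)
    if r:
        k=r[0]["mask"]; print(l,k.sum(),r[0]["xy"],np.round(np.nanmean(C[k],0),4),np.round(ray(p,r[0]["xy"],.2365),4))
s=robot.capture("side")
for r in robot.regions_of(s,"vent_rib")[:1]: print("siderib",np.round(ray(s,r["xy"],.2445),4),np.round(ray(s,r["xy"],.2365),4), r["mask"].sum())
E
```

```text
FL [0.5769 0.2322 0.23  ]
FR [ 0.5468 -0.0614  0.23  ]
BR [ 0.7661 -0.0835  0.23  ]
BL [0.7835 0.213  0.23  ]
Lh [0.5742 0.2272 0.217 ]
Le [0.4449 0.1778 0.217 ]
Rh [ 0.5458 -0.0544  0.217 ]
Re [0.4187 0.0107 0.217 ]
rib [0.6174 0.0873 0.2525]
lid ((615.9314575195312, 81.99256896972656), (297.1983947753906, 335.2678527832031), 84.38533020019531) 2177
L 129 [0.445 0.175 0.209] [0.529 0.213 0.222] [0.9333 0.3591 0.4871 0.1937]
R 136 [ 0.415 -0.045  0.208] [0.528 0.016 0.221] [ 0.8797 -0.4755  0.4746 -0.0141]
rib pts 59 [0.6194 0.0876 0.2514]
vent_rib 537 [249.9, 184.6] [0.6187 0.0873 0.2414] [0.6158 0.097  0.2365]
siderib [0.6079 0.0741 0.2445] [0.6137 0.0817 0.2365] 429
```

```bash
cat >> h.py <<'E'
def rot():
    q=robot.sense()["eef_rot"]; return R.from_quat(q,scalar_first=True)
YAW=np.deg2rad(-5.75)
RT=R.from_euler("z",YAW); OT=np.array([.668,.075,0])
def tw(p): return RT.apply(p)+OT          # terrarium -> world
def goal(tilt_deg, ysgn=1, jaw="y"):
    """tool y = down, tilted so that tips lead towards terrarium +x; tool x or z along terr y"""
    t=np.deg2rad(tilt_deg); y=np.array([np.sin(t),0,-np.cos(t)]); a=np.array([0,ysgn,0])
    if jaw=="y": z=a; x=np.cross(y,z)
    else: x=a; z=np.cross(x,y)
    return RT*R.from_matrix(np.stack([x,y,z],1))
def cmds(poses):
    s=robot.sense(); r0=rot(); p0=np.array(s["tcp_pos"])
    for p,r in poses:
        print(np.round(r0.inv().apply(np.array(p)-p0)*100,2).tolist(), np.round((r0.inv()*r).as_rotvec(degrees=True),1).tolist(), np.round(p,3))
E
python3 - <<'E'
from h import *
print(np.round(rot().as_matrix(),3))
for t in(0,25):
  for j in "yx":
    for s in(1,-1): print(t,j,s,np.round((rot().inv()*goal(t,s,j)).as_rotvec(degrees=True),1))
cmds([([.52,.40,.33],goal(0,1,"y")),([*tw([-.055,.075,0])[:2],.30],goal(0,1,"y"))])
E
```

```text
[[ 0.912 -0.     0.409]
 [-0.409 -0.     0.912]
 [ 0.    -1.    -0.   ]]
0 y 1 [  0.  -18.4  -0. ]
0 y -1 [  0.  161.6   0. ]
0 x 1 [   0.  -108.4   -0. ]
0 x -1 [ 0.  71.6  0. ]
25 y 1 [  4.  -18.1 -24.8]
25 y -1 [ 35.  158.1   5.7]
25 x 1 [ -17.  -106.5  -23.6]
25 x -1 [ 21.6  70.4 -15.6]
[31.07, -9.87, -4.72] [0.0, -18.4, -0.0] [0.52 0.4  0.33]
[50.29, -6.87, -22.93] [0.0, -18.4, -0.0] [0.621 0.155 0.3  ]
```

>>> carry_out([
  [[5,-4,-1],[0,-5,0],0],
  [[10,-8,-2],[0,-10,0],0],
  [[16,-10,-3],[0,-18.4,0],0],
  [[22,-10,-4],[0,-18.4,0],0],
  [[28,-10,-5],[0,-18.4,0],0],
  [[33,-10,-8],[0,-18.4,0],0],
  [[38,-9,-12],[0,-18.4,0],0],
  [[43,-8,-16.5],[0,-18.4,0],0],
  [[47,-7.5,-20.5],[0,-18.4,0],0],
  [[50.3,-7,-23],[0,-18.4,0],0],
], squeeze=20)

```text
clock: 2.9
tcp_pos: [0.6212, 0.1518, 0.3011]
eef_rot: [-0.706, 0.706, -0.036, 0.036]
contact_force: [0.0, -0.1, 0.8]
gripper_width: 0.0001
```

>>> carry_out([
  [[0,0,0],[0,0,0],0],
  [[0,0,0],[0,0,0],0],
])

```text
clock: 3.15
tcp_pos: [0.6205, 0.1547, 0.3013]
eef_rot: [0.706, -0.706, 0.036, -0.036]
contact_force: [0.5, 1.1, -0.8]
gripper_width: -0.0002
```

```bash
python3 - <<'E'
from h import *
s=robot.sense(); print(s["tcp_pos"],s["contact_force"],s["gripper_width"],s["joint_positions"]); print(np.round(rot().as_matrix(),3))
w=robot.capture("wrist"); cv2.imwrite("pics/wrist1.png",w["image"])
cmds([([*tw([-.055,.07,0])[:2],.244],goal(0,1,"y"))])
E
```

```text
[0.62048595 0.15468352 0.30126974] [ 0.48271494  1.07259321 -0.843254  ] -0.00023781884905480616 [ 1.50821585e-01  4.61103649e-01  1.20649749e+00  2.97423252e-04
  1.47416933e+00 -1.31902320e+00]
[[ 0.995 -0.     0.101]
 [-0.101  0.     0.995]
 [-0.    -1.     0.   ]]
[0.05, 5.74, -0.51] [-0.0, 0.0, 0.0] [0.62  0.15  0.244]
```

View pics/wrist1.png

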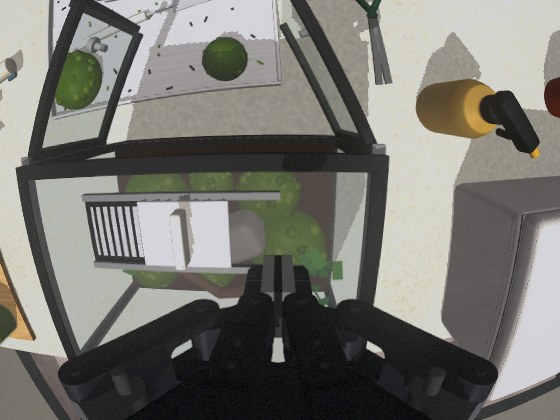

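The wrist picture shows the closed fingertips at (278,256), over the lid. The rib is at (178,238), in line with them and left of them in the picture (-y), with the mesh still uncovered at (118,232).

>>> carry_out([
  [[0,3,0],[0,0,0],0],
  [[0,5.7,0],[0,0,0],0],
  [[0,5.7,0],[0,0,0],0],
  [[0,5.7,-2],[0,0,0],0],
  [[0,5.7,-3.5],[0,0,0],0],
  [[0,5.7,-4.2],[0,0,0],0],
  [[0,5.7,-4.9],[0,0,0],0],
  [[0,5.7,-5.6],[0,0,0],0],
])

```text
clock: 4.2
tcp_pos: [0.6151, 0.0985, 0.2445]
eef_rot: [0.706, -0.706, 0.035, -0.036]
contact_force: [0.1, 1.1, 1.4]
gripper_width: -0.0
```

>>> carry_out([
  [[0,0,-0.7],[0,0,0],0],
  [[0,0,-1.4],[0,0,0],0],
  [[0,0,-2.1],[0,0,0],0],
  [[0,0,-2.8],[0,0,0],0],
])

```text
clock: 4.7
tcp_pos: [0.6122, 0.0705, 0.2444]
eef_rot: [0.706, -0.706, 0.035, -0.036]
contact_force: [1.7, 1.1, 2.1]
gripper_width: -0.0
```

>>> carry_out([
  [[0,0,-0.2],[0,0,0],0],
  [[0,0,-0.4],[0,0,0],0],
  [[0,0,-0.4],[0,0,0],0],
])

```text
clock: 5.08
tcp_pos: [0.6117, 0.0669, 0.2442]
eef_rot: [-0.706, 0.706, -0.036, 0.035]
contact_force: [0.7, 1.1, 0.2]
gripper_width: -0.0001
```

>>> carry_out([
  [[0,0,-0.2],[0,0,0],0],
  [[0,0,-0.4],[0,0,0],0],
  [[0,0,-0.5],[0,0,0],0],
  [[0,0,-0.5],[0,0,0],0],
])

```text
clock: 5.58
tcp_pos: [0.6112, 0.0618, 0.2442]
eef_rot: [-0.706, 0.706, -0.036, 0.036]
contact_force: [-0.1, 1.0, -0.2]
gripper_width: -0.0
```

```bash
python3 - <<'E'
from h import *
s=robot.sense(); print(s["tcp_pos"],s["contact_force"])
w=robot.capture("wrist"); i=w["image"][170:300,60:320]; cv2.imwrite("pics/wrist2.png",cv2.resize(i,None,fx=2.5,fy=2.5))
E
```

```text
[0.61119268 0.06179974 0.24419337] [-0.06307124  0.98221276 -0.15422119]
```

View pics/wrist2.png

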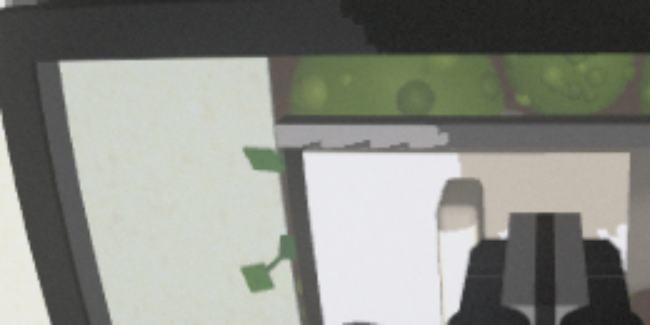

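The wrist crop shows the shutter nearly at the dark stop on its left (about 300,200), with the finger at the rib (460,240). I'll push on until the force rises.

>>> carry_out([
  [[0,0,-0.1],[0,0,0],0],
  [[0,0,-0.2],[0,0,0],0],
  [[0,0,-0.3],[0,0,0],0],
  [[0,0,-0.3],[0,0,0],0],
])

```text
clock: 6.12
tcp_pos: [0.6109, 0.0588, 0.2442]
eef_rot: [-0.706, 0.706, -0.036, 0.036]
contact_force: [-0.5, 2.1, -0.1]
gripper_width: -0.0001
```

>>> carry_out([
  [[0,0,-0.1],[0,0,0],0],
  [[0,0,-0.2],[0,0,0],0],
  [[0,0,-0.3],[0,0,0],0],
  [[0,0,-0.3],[0,0,0],0],
])

```text
clock: 6.62
tcp_pos: [0.6108, 0.0571, 0.2443]
eef_rot: [0.707, -0.705, 0.035, -0.035]
contact_force: [0.7, 12.0, -1.4]
gripper_width: 0.0001
```

Vent stopped at 12 N. Now the left door.

>>> carry_out([
  [[0,0,1],[0,0,0],0],
  [[0,-3,2],[0,0,0],0],
  [[0,-6,6],[0,0,0],0],
  [[-2,-6,11],[0,0,0],0],
  [[-6,-6,16],[0,0,0],0],
  [[-11,-6,19],[0,0,0],0],
  [[-15,-6,20],[0,0,0],0],
  [[-15,-6,20],[0,0,0],0],
])

```text
clock: 7.62
tcp_pos: [0.4791, 0.2712, 0.3047]
eef_rot: [-0.706, 0.706, -0.035, 0.035]
contact_force: [1.2, -0.5, 0.7]
gripper_width: -0.0001
```

```bash
cat >> h.py <<'E'
def tip(side,th,gap=0,s=.095,z=.18):
    k=1 if side=="L" else -1; t=np.deg2rad(th)
    d=np.array([-np.sin(t),-k*np.cos(t),0]); n=np.array([-np.cos(t),k*np.sin(t),0])
    o=.002+.0125*abs(np.sin(t))+.010*abs(np.cos(t))+gap
    p=tw(np.array([-.112,k*.143,0])+s*d+n*o); p[2]=z; return p
E
python3 - <<'E'
from h import *
p=robot.capture("top"); C=cloud(p)
c=p["image"]; cv2.imwrite("pics/top2.png",cv2.resize(c[120:270,180:340],None,fx=4,fy=4,interpolation=cv2.INTER_CUBIC))
s=robot.sense(); print(s["tcp_pos"],s["contact_force"])
g=goal(25)
q=tip("L",66,.03); a=q.copy(); a[2]=.28
cmds([(a,g),(q,g)])
E
```

```text
[0.48074096 0.27062823 0.30469683] [0.91536189 0.26870589 0.25717899]
[-1.22, 2.47, -2.81] [-0.0, 0.1, -25.0] [0.466 0.244 0.28 ]
[-1.23, 12.47, -2.81] [-0.0, 0.1, -25.0] [0.466 0.244 0.18 ]
```

View pics/top2.png

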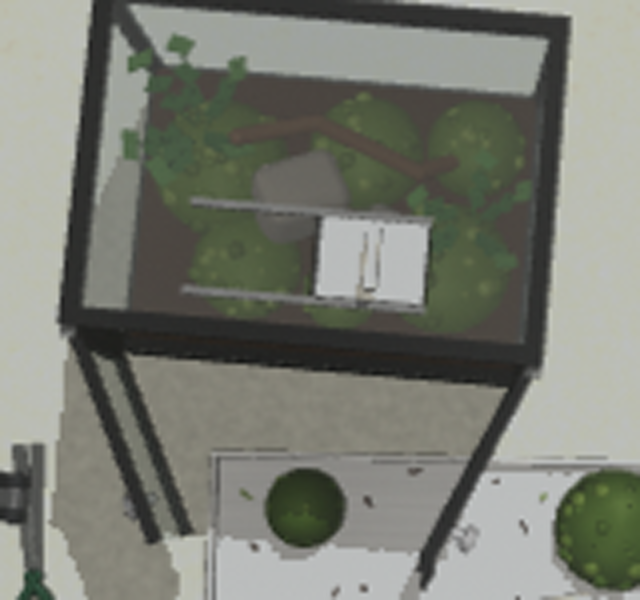

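The vent covers the mesh fully, with the shutter at (372,262) in the crop. The doors are unmoved and the gripper is at the left edge. Next is the approach to the left door.

>>> carry_out([
  [[-0.5,1,-1],[0,0,-8],0],
  [[-1,2.5,-2],[0,0,-17],0],
  [[-1.2,2.5,-2.8],[0,0,-25],0],
  [[-1.2,6,-2.8],[0,0,-25],0],
  [[-1.2,9,-2.8],[0,0,-25],0],
  [[-1.2,12.4,-2.8],[0,0,-25],0],
  [[-1.2,12.4,-2.8],[0,0,-25],0],
])

```text
clock: 8.55
tcp_pos: [0.4666, 0.2425, 0.1784]
eef_rot: [-0.681, 0.698, 0.117, 0.187]
contact_force: [-0.0, -0.4, 1.1]
gripper_width: -0.0001
```

```bash
python3 - <<'E'
from h import *
s=robot.sense(); print(s["tcp_pos"],s["contact_force"],s["joint_positions"])
g=goal(25)
cmds([(tip("L",t,0),g) for t in(70,65,60,55,50,45,40,35,30,25,20,15,10,5,0)])
E
```

```text
[0.46661505 0.24247164 0.17843296] [-0.00702212 -0.44185295  1.08686919] [ 0.52389931  0.33142524  1.94101172 -0.48127466  0.56480947 -0.57605532]
[0.97, 0.28, -1.98] [0.2, 0.0, -0.2] [0.475 0.222 0.18 ]
[1.12, 0.35, -2.77] [0.2, 0.0, -0.2] [0.475 0.214 0.18 ]
[1.33, 0.45, -3.55] [0.2, 0.0, -0.2] [0.477 0.206 0.18 ]
[1.61, 0.59, -4.32] [0.2, 0.0, -0.2] [0.479 0.198 0.18 ]
[1.95, 0.75, -5.07] [0.2, 0.0, -0.2] [0.482 0.19  0.18 ]
[2.36, 0.94, -5.79] [0.2, 0.0, -0.2] [0.486 0.182 0.18 ]
[2.84, 1.16, -6.48] [0.2, 0.0, -0.2] [0.49  0.175 0.18 ]
[3.37, 1.41, -7.13] [0.2, 0.0, -0.2] [0.496 0.168 0.18 ]
[3.97, 1.69, -7.72] [0.2, 0.0, -0.2] [0.502 0.161 0.18 ]
[4.62, 1.99, -8.26] [0.2, 0.0, -0.2] [0.508 0.155 0.18 ]
[5.32, 2.32, -8.73] [0.2, 0.0, -0.2] [0.516 0.15  0.18 ]
[6.07, 2.66, -9.13] [0.2, 0.0, -0.2] [0.523 0.145 0.18 ]
[6.86, 3.03, -9.45] [0.2, 0.0, -0.2] [0.532 0.141 0.18 ]
[7.68, 3.41, -9.69] [0.2, 0.0, -0.2] [0.54  0.138 0.18 ]
[8.52, 3.8, -9.84] [0.2, 0.0, -0.2] [0.549 0.135 0.18 ]
```

>>> carry_out([
  [[1,0.3,-2],[0,0,0],0],
  [[1.1,0.4,-2.8],[0,0,0],0],
  [[1.3,0.5,-3.5],[0,0,0],0],
  [[1.6,0.6,-4.3],[0,0,0],0],
  [[1.9,0.7,-5],[0,0,0],0],
  [[2.4,0.9,-5.8],[0,0,0],0],
])

```text
clock: 9.3
tcp_pos: [0.4866, 0.1828, 0.1824]
eef_rot: [-0.682, 0.697, 0.118, 0.187]
contact_force: [0.1, 1.5, -0.1]
gripper_width: 0.0002
```

```bash
python3 - <<'E'
from h import *
s=robot.sense(); print(s["tcp_pos"],s["contact_force"])
w=robot.capture("wrist"); cv2.imwrite("pics/wrist3.png",w["image"])
g=goal(25)
cmds([(tip("L",t,0),g) for t in(40,35,30,25,20,15,10,5,0)])
E
```

```text
[0.48655917 0.18277423 0.18236161] [ 0.05427809  1.54948489 -0.10507759]
[0.28, 0.39, -0.68] [0.0, -0.0, 0.0] [0.49  0.175 0.18 ]
[0.82, 0.64, -1.32] [0.0, -0.0, 0.0] [0.496 0.168 0.18 ]
[1.41, 0.92, -1.92] [0.0, -0.0, 0.0] [0.502 0.161 0.18 ]
[2.06, 1.22, -2.46] [0.0, -0.0, 0.0] [0.508 0.155 0.18 ]
[2.76, 1.55, -2.93] [0.0, -0.0, 0.0] [0.516 0.15  0.18 ]
[3.51, 1.9, -3.33] [0.0, -0.0, 0.0] [0.523 0.145 0.18 ]
[4.3, 2.26, -3.65] [0.0, -0.0, 0.0] [0.532 0.141 0.18 ]
[5.12, 2.65, -3.89] [0.0, -0.0, 0.0] [0.54  0.138 0.18 ]
[5.96, 3.04, -4.04] [0.0, -0.0, 0.0] [0.549 0.135 0.18 ]
```

View pics/wrist3.png

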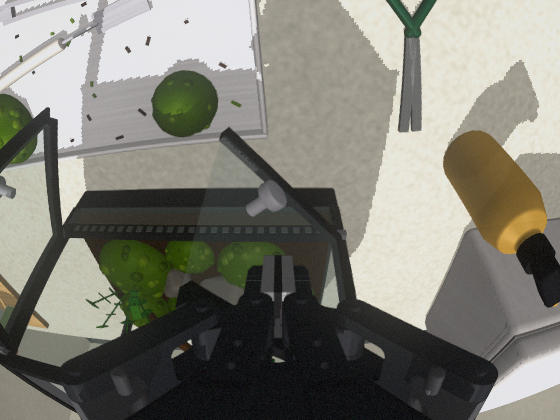

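The fingertips at (280,265) are pushing the left door. Its lower edge runs from (340,235) to (225,130), so it is partly closed, with the knob clear at (265,200). I'll continue along the arc.

>>> carry_out([
  [[0.3,0.3,-0.7],[0,0,0],0],
  [[0.8,0.6,-1.3],[0,0,0],0],
  [[1.4,0.9,-1.9],[0,0,0],0],
  [[2,1.2,-2.4],[0,0,0],0],
  [[2.7,1.5,-2.9],[0,0,0],0],
  [[3.5,1.9,-3.3],[0,0,0],0],
  [[4.2,2.2,-3.6],[0,0,0],0],
  [[4.7,2.4,-3.8],[0,0,0],0],
  [[5.1,2.6,-3.9],[0,0,0],0],
  [[5.1,2.6,-3.9],[0,0,0],0],
])

```text
clock: 10.6
tcp_pos: [0.5396, 0.1385, 0.1803]
eef_rot: [-0.682, 0.697, 0.118, 0.188]
contact_force: [1.0, -0.1, 0.4]
gripper_width: 0.0001
```

>>> carry_out([
  [[0.2,0.1,0],[0,0,0],0],
  [[0.4,0.2,0],[0,0,0],0],
  [[0.4,0.2,0],[0,0,0],0],
])

```text
clock: 10.98
tcp_pos: [0.5439, 0.1381, 0.1801]
eef_rot: [-0.682, 0.697, 0.118, 0.188]
contact_force: [-0.7, 0.1, -1.0]
gripper_width: -0.0001
```

>>> carry_out([
  [[0.2,0.1,0],[0,0,0],0],
  [[0.3,0.1,0],[0,0,0],0],
  [[0.3,0.1,0],[0,0,0],0],
])

```text
clock: 11.35
tcp_pos: [0.547, 0.1378, 0.1805]
eef_rot: [-0.682, 0.697, 0.118, 0.188]
contact_force: [-0.6, -0.7, -1.4]
gripper_width: 0.0003
```

>>> carry_out([
  [[0.1,0.1,0],[0,0,0],0],
  [[0.2,0.1,0],[0,0,0],0],
  [[0.2,0.1,0],[0,0,0],0],
])

```text
clock: 11.72
tcp_pos: [0.5493, 0.1375, 0.1805]
eef_rot: [-0.682, 0.697, 0.118, 0.188]
contact_force: [-0.9, -0.4, 0.5]
gripper_width: 0.0001
```

>>> carry_out([
  [[0.1,0.1,0],[0,0,0],0],
  [[0.2,0.1,0],[0,0,0],0],
  [[0.2,0.1,0],[0,0,0],0],
])

```text
clock: 12.1
tcp_pos: [0.5515, 0.1373, 0.1804]
eef_rot: [-0.682, 0.697, 0.118, 0.188]
contact_force: [-0.8, -0.4, -0.4]
gripper_width: -0.0004
```

>>> carry_out([
  [[0.1,0.1,0],[0,0,0],0],
  [[0.2,0.1,0],[0,0,0],0],
  [[0.2,0.1,0],[0,0,0],0],
])

```text
clock: 12.48
tcp_pos: [0.5537, 0.1371, 0.1803]
eef_rot: [-0.682, 0.697, 0.118, 0.188]
contact_force: [-0.6, -0.1, -0.4]
gripper_width: 0.0002
```

```bash
python3 - <<'E'
from h import *
s=robot.sense(); print(s["tcp_pos"],s["contact_force"])
w=robot.capture("wrist"); t=robot.capture("side")
cv2.imwrite("pics/w4.png",np.hstack([w["image"][100:400,120:420],cv2.resize(t["image"][110:290,170:350],(300,300))]))
E
```

```text
[0.55369664 0.13708019 0.18030056] [-0.62373066 -0.13084707 -0.37614314]
```

View pics/w4.png

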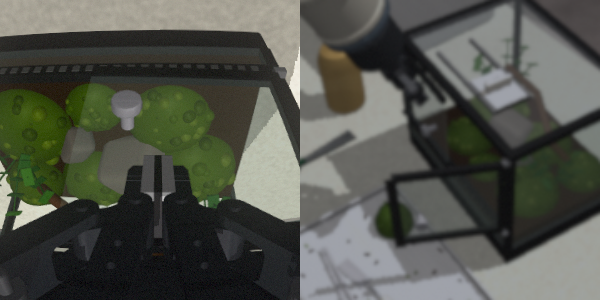

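The wrist half shows the knob at (127,103), pointing at the camera, and the left door's lower rail against the frame: nearly shut. I'll keep pushing until the stop.

>>> carry_out([
  [[0.1,0.1,0],[0,0,0],0],
  [[0.2,0.1,0],[0,0,0],0],
  [[0.3,0.1,0],[0,0,0],0],
  [[0.3,0.1,0],[0,0,0],0],
])

```text
clock: 13.08
tcp_pos: [0.5566, 0.1368, 0.1805]
eef_rot: [-0.682, 0.697, 0.118, 0.187]
contact_force: [-2.3, 0.6, -1.0]
gripper_width: 0.0001
```

>>> carry_out([
  [[0.1,0.1,0],[0,0,0],0],
  [[0.2,0.1,0],[0,0,0],0],
  [[0.2,0.1,0],[0,0,0],0],
])

```text
clock: 13.45
tcp_pos: [0.5572, 0.1365, 0.18]
eef_rot: [-0.682, 0.698, 0.117, 0.187]
contact_force: [-17.8, 4.6, 10.0]
gripper_width: -0.0
```

Left door is against its stop (18 N). Retract, go up and over to the right door.

>>> carry_out([
  [[-0.8,-0.4,0],[0,0,0],0],
  [[-3,-1.5,0],[0,0,0],0],
  [[-5,-5,0],[0,0,0],0],
  [[-6,-10,0],[0,0,0],0],
  [[-6,-12,-3],[0,0,0],0],
  [[-6,-12,-8],[0,0,0],0],
  [[-6,-12,-13],[0,0,0],0],
  [[-6,-12,-18],[0,0,0],0],
  [[-6,-12,-18],[0,0,0],0],
])

```text
clock: 14.58
tcp_pos: [0.4363, -0.0356, 0.2645]
eef_rot: [-0.681, 0.698, 0.117, 0.19]
contact_force: [-0.3, 1.1, -0.4]
gripper_width: 0.0
```

```bash
python3 - <<'E'
from h import *
s=robot.sense(); print(s["tcp_pos"],s["contact_force"],s["joint_positions"])
g=goal(25); q=tip("R",72,.03); a=q.copy(); a[2]=.27
cmds([(a,g),(q,g)])
p=robot.capture("top"); cv2.imwrite("pics/t5.png",cv2.resize(p["image"][150:290,180:340],None,fx=3.5,fy=3.5,interpolation=cv2.INTER_CUBIC))
E
```

```text
[ 0.43626756 -0.03557295  0.26450542] [-0.30813523  1.07771686 -0.44101777] [-0.27139384  0.01025543  2.05149303  0.11397069  0.65014884 -1.81171675]
[0.48, -0.38, -2.51] [0.2, -0.3, 0.1] [ 0.436 -0.061  0.27 ]
[-3.33, 7.77, -2.5] [0.2, -0.3, 0.1] [ 0.436 -0.061  0.18 ]
```

View pics/t5.png

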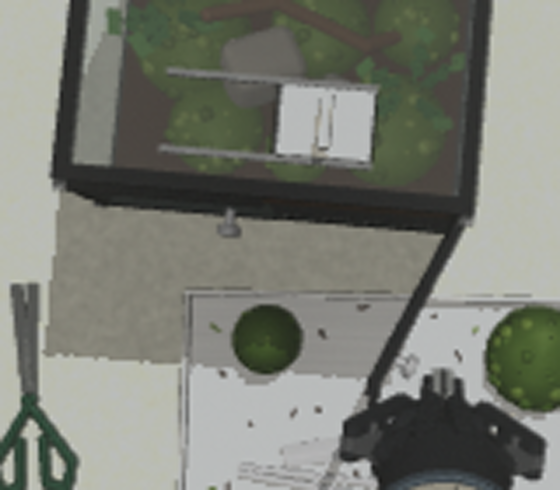

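The left door is flush, its knob in front of the frame at (230,222). The right door is still open from (455,225) to (372,395), and the gripper is outside it.

>>> carry_out([
  [[0,0,-2.5],[0,0,0],0],
  [[-1,2,-2.5],[0,0,0],0],
  [[-2.2,5,-2.5],[0,0,0],0],
  [[-3.2,7.4,-2.5],[0,0,0],0],
  [[-3.2,7.4,-2.5],[0,0,0],0],
])

```text
clock: 15.25
tcp_pos: [0.4354, -0.0555, 0.1821]
eef_rot: [-0.683, 0.697, 0.117, 0.186]
contact_force: [0.1, -0.3, -0.6]
gripper_width: -0.0001
```

```bash
python3 - <<'E'
from h import *
s=robot.sense(); print(s["tcp_pos"],s["contact_force"],s["joint_positions"])
g=goal(25)
cmds([(tip("R",t,0,z=.183),g) for t in(72,67,62,57,52,47,42,37,32,27,22,17,12,6,0)])
E
```

```text
[ 0.43537251 -0.05551317  0.18205848] [ 0.08370488 -0.29922624 -0.58920158] [-0.34226285  0.18143789  2.18539616  0.28820099  0.36734215 -2.06192517]
[1.02, 0.37, 2.34] [-0.1, 0.0, -0.2] [ 0.448 -0.033  0.183]
[1.14, 0.43, 3.12] [-0.1, 0.0, -0.2] [ 0.451 -0.026  0.183]
[1.33, 0.52, 3.91] [-0.1, 0.0, -0.2] [ 0.453 -0.018  0.183]
[1.58, 0.63, 4.68] [-0.1, 0.0, -0.2] [ 0.457 -0.011  0.183]
[1.9, 0.78, 5.44] [-0.1, 0.0, -0.2] [ 0.461 -0.003  0.183]
[2.28, 0.96, 6.18] [-0.1, 0.0, -0.2] [0.466 0.004 0.183]
[2.73, 1.17, 6.88] [-0.1, 0.0, -0.2] [0.472 0.01  0.183]
[3.24, 1.4, 7.54] [-0.1, 0.0, -0.2] [0.478 0.016 0.183]
[3.82, 1.67, 8.16] [-0.1, 0.0, -0.2] [0.485 0.022 0.183]
[4.45, 1.96, 8.72] [-0.1, 0.0, -0.2] [0.492 0.026 0.183]
[5.13, 2.28, 9.22] [-0.1, 0.0, -0.2] [0.5   0.031 0.183]
[5.86, 2.62, 9.65] [-0.1, 0.0, -0.2] [0.509 0.034 0.183]
[6.63, 2.97, 10.0] [-0.1, 0.0, -0.2] [0.518 0.037 0.183]
[7.61, 3.42, 10.31] [-0.1, 0.0, -0.2] [0.529 0.039 0.183]
[8.62, 3.89, 10.5] [-0.1, 0.0, -0.2] [0.54  0.04  0.183]
```

>>> carry_out([
  [[1,0.4,2],[0,0,0],0],
  [[1.1,0.4,2.8],[0,0,0],0],
  [[1.2,0.5,3.5],[0,0,0],0],
  [[1.4,0.6,4.2],[0,0,0],0],
  [[1.7,0.7,4.9],[0,0,0],0],
  [[2.1,0.9,5.6],[0,0,0],0],
  [[2.5,1.1,6.3],[0,0,0],0],
  [[2.9,1.3,7],[0,0,0],0],
  [[3.4,1.5,7.6],[0,0,0],0],
  [[4,1.8,8.2],[0,0,0],0],
])

```text
clock: 16.5
tcp_pos: [0.4885, 0.0207, 0.1848]
eef_rot: [-0.682, 0.697, 0.119, 0.188]
contact_force: [-2.1, -1.0, 0.6]
gripper_width: 0.0
```

>>> carry_out([
  [[0.6,0.2,0.5],[0,0,0],0],
  [[1.2,0.5,1],[0,0,0],0],
  [[1.8,0.8,1.4],[0,0,0],0],
  [[2.4,1.1,1.7],[0,0,0],0],
  [[3,1.4,1.9],[0,0,0],0],
  [[3.5,1.6,2.1],[0,0,0],0],
  [[3.9,1.8,2.2],[0,0,0],0],
  [[4.2,1.9,2.2],[0,0,0],0],
  [[4.2,1.9,2.2],[0,0,0],0],
])

```text
clock: 17.62
tcp_pos: [0.5363, 0.0373, 0.1846]
eef_rot: [-0.682, 0.697, 0.118, 0.188]
contact_force: [0.5, 0.2, -0.1]
gripper_width: -0.0002
```

>>> carry_out([
  [[0.2,0.1,0],[0,0,0],0],
  [[0.4,0.2,0],[0,0,0],0],
  [[0.4,0.2,0],[0,0,0],0],
])

```text
clock: 18.0
tcp_pos: [0.5407, 0.0369, 0.1845]
eef_rot: [-0.682, 0.697, 0.118, 0.188]
contact_force: [-0.1, 0.8, -0.2]
gripper_width: 0.0002
```

Expected stop near x = 0.548.

>>> carry_out([
  [[0.1,0,0],[0,0,0],0],
  [[0.2,0.1,0],[0,0,0],0],
  [[0.3,0.1,0],[0,0,0],0],
  [[0.3,0.1,0],[0,0,0],0],
])

```text
clock: 18.5
tcp_pos: [0.5437, 0.0366, 0.1848]
eef_rot: [-0.682, 0.697, 0.118, 0.188]
contact_force: [-0.3, 0.3, 0.1]
gripper_width: 0.0002
```

>>> carry_out([
  [[0.1,0,0],[0,0,0],0],
  [[0.2,0.1,0],[0,0,0],0],
  [[0.3,0.1,0],[0,0,0],0],
  [[0.3,0.1,0],[0,0,0],0],
])

```text
clock: 19.0
tcp_pos: [0.5466, 0.0363, 0.185]
eef_rot: [-0.682, 0.697, 0.118, 0.187]
contact_force: [-1.7, 1.0, -1.4]
gripper_width: 0.0002
```

>>> carry_out([
  [[0.1,0,0],[0,0,0],0],
  [[0.2,0.1,0],[0,0,0],0],
  [[0.2,0.1,0],[0,0,0],0],
])

```text
clock: 19.38
tcp_pos: [0.5471, 0.0362, 0.1845]
eef_rot: [-0.682, 0.697, 0.117, 0.186]
contact_force: [-16.4, 3.0, 8.9]
gripper_width: 0.0002
```

Right door at its stop (16 N). Retract and check.

>>> carry_out([
  [[-0.6,-0.3,0],[0,0,0],0],
  [[-3,-1.5,0],[0,0,0],0],
  [[-5,-5,0],[0,0,0],0],
  [[-6,-10,0],[0,0,0],0],
  [[-8,-14,0],[0,0,0],0],
  [[-8,-15,0],[0,0,0],0],
])

```text
clock: 20.12
tcp_pos: [0.4128, 0.0499, 0.289]
eef_rot: [-0.682, 0.697, 0.119, 0.189]
contact_force: [0.6, 0.0, -0.0]
gripper_width: -0.0
```

>>> carry_out([
  [[0,0,6],[0,0,0],0],
  [[0,0,12],[0,0,0],0],
  [[0,0,18],[0,0,0],0],
  [[0,0,24],[0,0,0],0],
  [[0,0,28],[0,0,0],0],
  [[0,0,28],[0,0,0],0],
])

```text
clock: 20.88
tcp_pos: [0.4427, 0.3323, 0.2864]
eef_rot: [-0.682, 0.697, 0.119, 0.186]
contact_force: [-0.3, -1.0, -0.5]
gripper_width: -0.0
```

```bash
python3 - <<'E'
from h import *
s=robot.sense(); print(s["tcp_pos"],s["contact_force"],s["clock"])
t=robot.capture("top"); d=robot.capture("side")
cv2.imwrite("pics/f6.png",np.hstack([cv2.resize(t["image"][140:320,160:340],(400,400)),cv2.resize(d["image"][100:300,180:380],(400,400))]))
E
```

```text
[0.44270162 0.33228956 0.28638134] [-0.30198422 -1.01990985 -0.48282009] 20.875
```

View pics/f6.png

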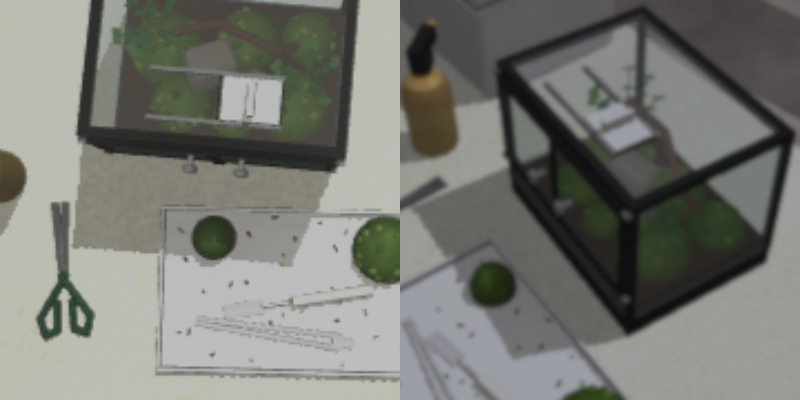

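Both views show the doors flush, with the knobs side by side at (190,163) and (240,168). The vent covers the mesh at (250,100), and the other things visible are where they were. The arm is clear.

```bash
python3 -c "
from workcell import robot
print(robot.job_done())"
```

```text
the job is handed in; nothing more can be done
None
```

The terrarium is closed up. I slid the vent shut first, then pushed the left door shut, then the right door over it. The gripper stayed closed throughout, pushing with the fingertips and gripping nothing.

- **Stops:** Each part was pushed slowly until the force rose at its stop: about 12 N for the vent, 18 N for the left door and 16 N for the right door.
- **Final pictures:** The last top and side pictures show both doors flush, the vent covering the mesh and the arm clear. The moss pad and clump, scissors and sprayer look unmoved. The pot and scoop were outside my final crops, but the arm never went near them.
- **Disagreement:** Both doors stopped about 7–8 mm deeper than my position estimate predicted. I put that down to error in the estimate, since the stop forces and pictures agree that they are shut.

I handed the job in about 21 s into the 61 s limit.

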